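# Lay out the butcher's serving counter

## Task

Set the counter up for service. Stand the jar, the mill and the pot upright on the plank's three cork spots, each centred on its spot: the jar on the end spot nearer the board holder, the mill on the end spot farther from it, and the pot between them. Lay the loose white board flat and squarely on top of the pile in the board holder, then tip the raised hold-down arm over so that its pad rests on that board; leave the bowl and the brush where they are, and leave everything released and still.

Things in the scene. Friction and masses are not known exactly. Their poses are not given: they have to be found in the camera images.
- jar: Brown glass jar with a metal screw lid, standing upright on the counter: 56 mm in diameter at most, 72 mm high, about 0.22 kg. Origin: centre of its underside; z up.
- mill: Dark wooden pepper mill, slender and turned, standing upright: foot 46 mm in diameter, waist 35 mm in diameter from 30 to 52 mm above the foot, head 42 mm in diameter from 60 to 78 mm, small rounded tip at 95 mm (the tallest of the loose things). About 0.14 kg. Origin: centre of its underside; z up.
- pot: Squat round white ceramic pot closed with a flat light wooden lid, 61 mm in diameter, 36 mm high, about 0.12 kg, lying flat on its base. Origin: centre of its underside; z up.
- board: The loose white plastic serving board, 100 x 56 x 8 mm (its x, y, z), about 45 g, lying flat on the counter on its own. Pick it across its 56 mm width. Origin: centre of its underside; x along its length.
- plank: Fixed low wooden plank on the counter, 110 x 250 x 12 mm (x, y, z), with three round flat cork spots, 68 mm in diameter, in a row on its top: at y = +88, 0 and -88 mm in its frame, x = 0. Origin: centre of its underside; y along its length. It lies left or right of the board holder.
- holder: Fixed board holder: dark steel base 190 x 90 x 8 mm with a fixed pile of four white boards like the loose one, long side along its x. Pile centre at x +30, y 0 mm in its frame, flat top 40 mm above the counter. Hold-down arm hinged at x -75 mm (the robot's side), 60 mm up, axis along y, between cheeks 70 mm high, 34 mm over all. Origin: centre of the base's underside.
- clamp (a joint): Hold-down arm's angle, rad: 0 over the bare pile, 0.09 on the added board, 1.57 upright; starts 1.78 to 1.95 (stop), leaning to the robot. Aluminium bar 14 mm wide, 8 thick, 87 long from the hinge (top 150 mm above the counter); rubber pad, 22 mm across, under its tip. Pushed near its top from the robot's side (under 5 N) 25 degrees past upright, it falls onto the pile by its own weight.
- clamp_pad (a point): Centre of the pressing face of the rubber pad on the hold-down arm: 80 mm along the arm from the hinge and 19 mm to the pad's side of the bar's middle line.
- bowl: Bystander: small metal bowl, 100 mm across the rim, 45 mm high. To be left alone. Origin: centre of its underside.
- brush: Bystander: scrubbing brush with a light wooden back and white bristles, 150 x 50 x 41 mm (its x, y, z). To be left alone. Origin: centre of its underside.
There are look-alikes about, which are no part of the job. What is shaped like the jar but blue or yellow is not meant.

How it is judged:
On the way, in this order (a step that is already met when the one before it is completed fails the run):
1. the loose board lies flat on the pile while the hold-down arm is still raised (x of board in the frame of holder between 0.018 and 0.042 m and y of board in the frame of holder between -0.012 and 0.012 m and z of board in the frame of holder between 0.036 and 0.044 m and angle between the x axis of board and the x axis of holder, either way round below 0.2 rad and angle between board's own z axis and vertical below 0.1 rad and value of joint clamp above 1.2 rad), for 0.2 s.
2. the hold-down arm's pad rests on the loose board (x of board in the frame of holder between 0.018 and 0.042 m and y of board in the frame of holder between -0.012 and 0.012 m and z of board in the frame of holder between 0.036 and 0.044 m and angle between the x axis of board and the x axis of holder, either way round below 0.2 rad and angle between board's own z axis and vertical below 0.1 rad and value of joint clamp between 0.03 and 0.17 rad and z of clamp_pad in the frame of board between 0.005 and 0.012 m), for 0.2 s.
At the end, for the whole second after the job is handed in: Jar, mill, pot upright and still, each within 13 mm (plank x and y) of its spot: jar at the end nearer the holder, mill at the other, pot in the middle. Loose board flat on the pile within 12 mm and 0.2 rad, the arm's pad resting on it. Bowl and brush within 30 mm of their start (all of step 2 and ((y of holder in the frame of plank above 0 m and x of jar in the frame of plank between -0.013 and 0.013 m and y of jar in the frame of plank between 0.075 and 0.101 m and x of mill in the frame of plank between -0.013 and 0.013 m and y of mill in the frame of plank between -0.101 and -0.075 m) or (y of holder in the frame of plank below 0 m and x of jar in the frame of plank between -0.013 and 0.013 m and y of jar in the frame of plank between -0.101 and -0.075 m and x of mill in the frame of plank between -0.013 and 0.013 m and y of mill in the frame of plank between 0.075 and 0.101 m)) and x of pot in the frame of plank between -0.013 and 0.013 m and y of pot in the frame of plank between -0.013 and 0.013 m and linear speed of each of jar, mill, pot, board below 0.02 m/s and angular speed of each of jar, mill, pot, board below 0.2 rad/s and angle between each of jar, mill, pot's own z axis and vertical below 0.1 rad and z of jar in the frame of plank between 0.008 and 0.017 m and z of mill in the frame of plank between 0.008 and 0.017 m and z of pot in the frame of plank between 0.008 and 0.017 m and distance of each of bowl, brush from where it was at the start of the episode below 0.03 m); the robot touches nothing.
It fails at once if the bowl is moved by more than 30 mm (distance of bowl from where it was at the start of the episode above 0.03 m).
It fails at once if the brush is moved by more than 30 mm (distance of brush from where it was at the start of the episode above 0.03 m).
It also fails if it takes over 122 s, if anything falls off the work surface, if the arm or the gripper's body presses on something with over 40 N, if the wrist force passes 120 N, or if a joint passes its speed limit or range.

## Robot

A 6-joint arm with a two-finger parallel gripper is mounted at the origin on the work surface. World frame = base frame: x ahead of the robot, y to its left, z up, the work surface at z = 0. Lengths are in m, angles in rad, forces in N, time in s.
With the tool pointing down it reaches from about 0.4 to 0.825 m from the base axis. Payload 7 kg.
Tool frame: the origin (TCP) lies midway between the tips of the shut fingers; the grasp point (between the pads) lies pinch_z behind it (pinch_z is the distance from the TCP to the grasp point, in m); z points along the fingers, y is the direction in which the jaws open and shut (so a half turn about z gives the same grasp; the last joint's range is limited). The gripper opens to 88 mm and grips with 3 to 60 N. Pads are 19 mm wide; open, the fingers measure 130 mm over their backs; the gripper's body (78 mm by 193 mm) begins 47 mm behind the grasp point.
Start: joints at [-0.91, 0.359, 0.012, 0, -1.224, -0.288], TCP at [0.246, -0.629, 0.227] pointing down, gripper open.
Joint ranges: [-3.07, 3.07], [-1.43, 2.12], [-1.02, 1.25], [-3.03, 1.67], [-3.05, -0], [-3.03, 3.03]. Speed limits (rad/s): [2.39, 2.39, 3.01, 3.14, 3.14, 3.14].

## Interface

Orientations are given as a unit quaternion [x, y, z, w].
In Python, from rig import * gives the robot as it stands. The module is installed in compiled form; this text tells all that it offers.
- The arm moves only by the tool arm_command, never from a script. Its argument "motion" is a list of rows, each an object with "offset": the shift along the tool's x, y, z in m, a list of three; "twist": the turn about the tool's z in rad; "gripper": the gripper's target within -1 to 1 (shut at 1, half-way at 0, fully open at -1). In form: [{"offset": [x, y, z], "twist": twist, "gripper": gripper}, ...]. A call has 1 to 20 rows; each row is the pose to reach, as a shift and turn from the pose commanded when the call began, along the tool's axes at that moment; what a row does not reach only later rows make up. A row lasts 1/10 s, in which the tool goes at most 50 mm and 8.59 degrees, less where a joint would pass 70% of its speed; a pose out of reach is approached as far as the arm can. A call with a gripper value outside its range is refused whole. The fingers move at their own pace and stop on an object; the grip force is fixed at half the most. Time passes only in rows, so rows that repeat a pose let the fingers close. It gives the time, the measured TCP pose, the force and the opening at its end, in the units of the state.
- get_obs(): the state, without advancing time (a new reading comes with each control period).
- camera(name): name is "scene" or "top"; returns a dict with "pixels" (384x512x3 uint8, red, green, blue), "fx", "fy", "cx", "cy" (pixels), "distortion" ([k1, k2, p1, p2, k3] as OpenCV has them; the pictures are not rectified), "R" (3x3) and "t" (3): a world point X has camera coordinates R X + t. Camera axes: x right, y down, z forward; pixel columns grow to the right and rows downward; lengths in m; the calibration is good to about 2 mm. A picture is of the moment at which its call begins. There is no depth.
- close_job(): hands the job in, once; it reports no verdict.
The state is a dict: "t": time; "joints": joint angles; "qd": joint speeds; "effort": joint torques, N m; "tcp_pos": TCP position; "orientation": TCP orientation; "force": force on the tool from outside, world axes, zero at the start; "wrist_torque": the same for the moment, N m; "grip_width": finger opening in m.
Only numpy, scipy, OpenCV 4.12 (cv2) and the standard library are available. Lean on these libraries where they do the work, as an engineer would, in place of code of your own. Each camera call takes 0.05 s, during which the arm holds its last target.

## Working session

There is one attempt and no reset: what is moved stays moved. The work goes in short steps, Python scripts to look and compute and a tool call to move; the robot and the scene stay as the last step left them, time stands still between calls to the robot, and variables do not carry over. Pictures are saved under pics/ and viewed, and the job is handed in when it is done.

Besides the shell and the picture viewer there is one more tool, called in YAML: its name, and indented under it one key for each argument. arm_command: Moves the arm, as the interface text tells. Its arguments: {"type":"object","properties":{"motion":{"type":"array","items":{"type":"object","properties":{"offset":{"type":"array","items":{"type":"number"}},"twist":{"type":"number"},"gripper":{"type":"number"}}}}},"required":["motion"]}

```bash
mkdir -p pics; python3 - <<'E'
from rig import *
import cv2,numpy as np
o=get_obs()
for k,v in o.items(): print(k,v)
for n in("scene","top"):
    c=camera(n); cv2.imwrite(f"pics/{n}0.png",c["pixels"][:,:,::-1])
    print(n,c["fx"],c["fy"],c["cx"],c["cy"],c["distortion"],np.round(c["R"],4).tolist(),np.round(c["t"],4), -np.array(c["R"]).T@np.array(c["t"]))
E
```

```text
t 0.0
joints [-9.09893219e-01  3.59400221e-01  1.10941565e-02 -3.53302198e-04
 -1.22412413e+00 -2.88106773e-01]
qd [ 0.00048035 -0.00112145  0.00148486  0.00129976 -0.00052607 -0.00113037]
effort [-6.37036428e-04 -5.82716954e+01  2.93052721e+01  6.99712291e+00
  6.82882121e-03 -1.67053158e-04]
tcp_pos [ 0.24565588 -0.62819425  0.22562887]
orientation [-1.85261483e-01  9.82688907e-01  8.02566529e-04 -2.25513293e-04]
force [-0.48994118 -0.53656527  0.16805992]
wrist_torque [ 0.01169522  0.02636501 -0.0249588 ]
grip_width 0.08729941980237145
scene 403.051717227276 403.051717227276 258.402405256838 192.66496553522364 [0.01863171 0.         0.         0.         0.        ] [[0.6899, 0.7238, -0.0148], [0.3783, -0.3779, -0.845], [-0.6172, 0.5773, -0.5345]] [-0.3428 -0.1301  1.8415] [ 1.42232237 -0.86420474  0.8693332 ]
top 350.50575379009337 350.50575379009337 252.28789372129967 192.25077881794238 [-0.04942537  0.          0.          0.          0.        ] [[-0.0047, -0.9998, 0.0198], [-0.9974, 0.0032, -0.0726], [0.0725, -0.0201, -0.9972]] [-0.0082  0.4998  1.1064] [0.41820723 0.01238506 1.13971396]
```

```bash
python3 - <<'E'
import cv2
for n in("scene","top"):
    im=cv2.imread(f"pics/{n}0.png"); cv2.imwrite(f"pics/{n}0b.png",cv2.resize(im,(800,600),interpolation=cv2.INTER_CUBIC))
E
```

```text
(no output)
```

View pics/scene0b.png

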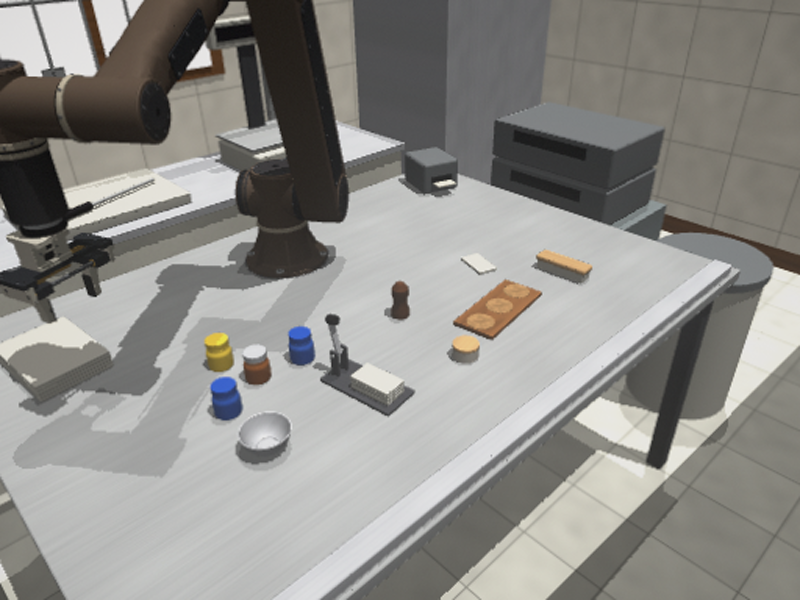

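View pics/top0b.png

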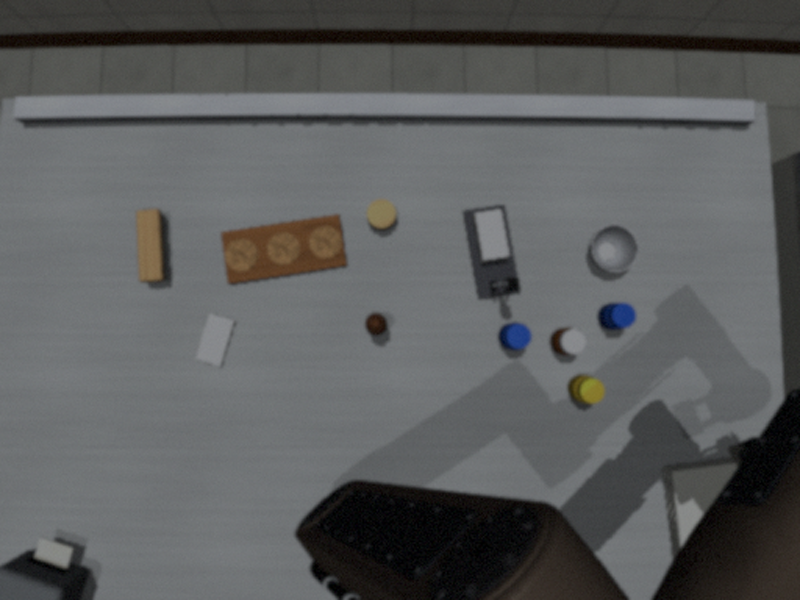

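The scene view shows the jar at (257,365), mill (400,300), pot (465,348), board (478,263), plank (498,307) and holder (367,385). In the top view they are at (567,341), (375,324), (382,214), (215,340), (284,248) and (490,250). The blue and yellow look-alikes stand around the jar. Next I enlarge crops to segment them.

```bash
cat > h.py <<'E'
import cv2,numpy as np
from rig import *
def cam(n):
    c=camera(n); c["K"]=np.array([[c["fx"],0,c["cx"]],[0,c["fy"],c["cy"]],[0,0,1]]); c["R"]=np.array(c["R"]);c["t"]=np.array(c["t"]);c["d"]=np.array(c["distortion"]);c["C"]=-c["R"].T@c["t"]
    c["bgr"]=c["pixels"][:,:,::-1].copy(); return c
def ray(c,uv):
    p=cv2.undistortPoints(np.array(uv,float).reshape(-1,1,2),c["K"],c["d"]).reshape(-1,2)
    d=np.c_[p,np.ones(len(p))]@c["R"]; return d
def onz(c,uv,z):
    d=ray(c,uv); return c["C"]+d*((z-c["C"][2])/d[:,2])[:,None]
def tri(c1,u1,c2,u2):
    a=ray(c1,u1)[0];b=ray(c2,u2)[0]
    A=np.c_[a,-b]; s=np.linalg.lstsq(A,c2["C"]-c1["C"],rcond=None)[0]
    p=c1["C"]+a*s[0];q=c2["C"]+b*s[1]; return (p+q)/2,np.linalg.norm(p-q)
def proj(c,X):
    return cv2.projectPoints(np.array(X,float).reshape(-1,3),cv2.Rodrigues(c["R"])[0],c["t"],c["K"],c["d"])[0].reshape(-1,2)
E
python3 - <<'E'
import cv2
s=cv2.imread("pics/scene0.png");t=cv2.imread("pics/top0.png")
cv2.imwrite("pics/c1.png",cv2.resize(s[150:310,120:400],(0,0),fx=2.85,fy=2.85,interpolation=cv2.INTER_CUBIC))
cv2.imwrite("pics/c2.png",cv2.resize(t[115:275,80:440],(0,0),fx=2.2,fy=2.2,interpolation=cv2.INTER_CUBIC))
E
```

```text
(no output)
```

View pics/c1.png

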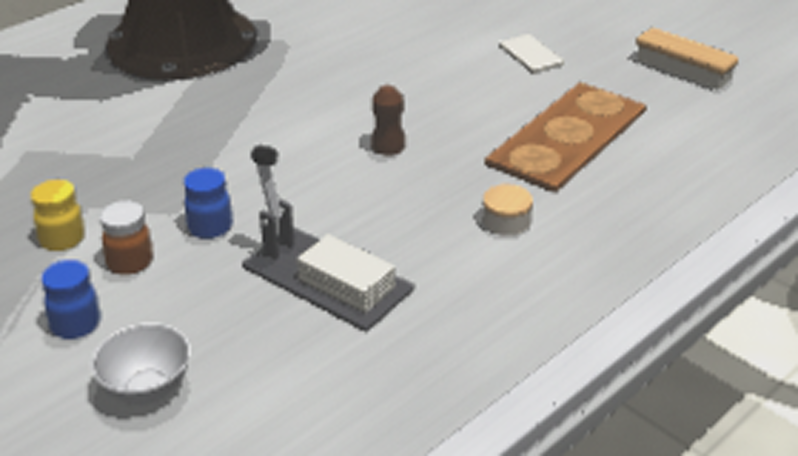

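View pics/c2.png

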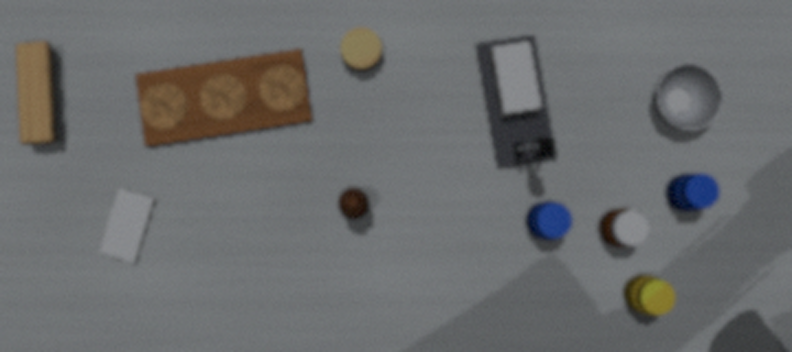

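Both crops show every target clearly: the cork spots on the plank, the white pile top, and the raised arm leaning toward the robot. Now masks and triangulation.

```bash
cat > m.py <<'E'
from h import *
def blob(mask,roi,off=True):
    x0,y0,x1,y1=roi; m=np.zeros(mask.shape[:2],np.uint8); m[y0:y1,x0:x1]=(mask[y0:y1,x0:x1]>0)*255
    n,l,st,ce=cv2.connectedComponentsWithStats(m)
    i=1+np.argmax(st[1:,4]); b=(l==i).astype(np.uint8)
    return b,ce[i],st[i]
def ell(b):
    c=max(cv2.findContours(b,cv2.RETR_EXTERNAL,cv2.CHAIN_APPROX_NONE)[0],key=len); return c
E
python3 - <<'E'
from m import *
T=cam("top");S=cam("scene")
for nm,c in(("T",T),("S",S)):
    c["hsv"]=cv2.cvtColor(c["bgr"],cv2.COLOR_BGR2HSV)
def pt(c,x,y):
    return [int(v) for v in c["hsv"][y,x]],[int(v) for v in c["bgr"][y,x]]
def tp(x,y): return int(80+x/2.2),int(115+y/2.2)
def sp(x,y): return int(120+x/2.85),int(150+y/2.85)
for n,a,b in [("lid",(630,228),(124,215)),("jarbody",(608,228),(127,248)),("table",(400,120),(330,180)),("pot",(361,48),(508,198)),("potside",(361,70),(505,222)),("mill",(354,203),(388,102)),("board",(128,226),(530,53)),("plank",(210,135),(600,150)),("cork",(223,97),(570,128)),("pile",(517,78),(345,262)),("base",(505,140),(370,315)),("tip",(535,183),(265,155))]:
    print(n,pt(T,*tp(*a)),pt(S,*sp(*b)))
E
```

```text
lid ([108, 9, 139], [139, 136, 134]) ([120, 3, 224], [224, 221, 221])
jarbody ([14, 197, 48], [11, 28, 48]) ([11, 120, 98], [52, 69, 98])
table ([108, 11, 118], [118, 115, 113]) ([50, 4, 201], [198, 201, 199])
pot ([23, 93, 132], [84, 120, 132]) ([19, 103, 233], [139, 198, 233])
potside ([19, 76, 74], [52, 66, 74]) ([20, 21, 107], [98, 104, 107])
mill ([12, 163, 64], [23, 39, 64]) ([10, 102, 103], [62, 76, 103])
board ([114, 9, 140], [140, 136, 135]) ([25, 12, 230], [219, 228, 230])
plank ([13, 135, 81], [38, 57, 81]) ([12, 99, 103], [63, 79, 103])
cork ([16, 126, 101], [51, 78, 101]) ([16, 117, 191], [103, 149, 191])
pile ([114, 9, 141], [141, 137, 136]) ([24, 11, 230], [220, 228, 230])
base ([125, 28, 54], [54, 48, 49]) ([120, 8, 96], [96, 93, 93])
tip ([90, 12, 64], [64, 64, 61]) ([0, 0, 54], [54, 54, 54])
```

```bash
cat > seg.py <<'E'
from m import *
T=cam("top");S=cam("scene")
vis={}
for n,c in(("T",T),("S",S)):
    c["hsv"]=cv2.cvtColor(c["bgr"],cv2.COLOR_BGR2HSV).astype(int); vis[n]=c["bgr"].copy()
H,Sa,V=[T["hsv"][:,:,i] for i in range(3)]; h,s,v=[S["hsv"][:,:,i] for i in range(3)]
def troi(a,b,c,d): return (int(80+a/2.2),int(115+b/2.2),int(80+c/2.2),int(115+d/2.2))
def sroi(a,b,c,d): return (int(120+a/2.85),int(150+b/2.85),int(120+c/2.85),int(150+d/2.85))
def centre(b):
    c=ell(b); e=cv2.fitEllipse(c); return e
def show(c,n,b):
    cv2.drawContours(vis[n],[ell(b)],-1,(0,255,0),1)
B={}
def add(name,mt,rt,ms,rs):
    bt,ct,_=blob(mt,troi(*rt)); bs,cs,_=blob(ms,sroi(*rs)); show(T,"T",bt);show(S,"S",bs)
    B[name]=(bt,bs,ct,cs); X,e=tri(T,ct,S,cs); print(name,"areas",bt.sum(),bs.sum(),"px",np.round(ct,1),np.round(cs,1),"X",np.round(X,4),"gap",round(e,4))
add("lid",(V>127)&(Sa<30),(600,200,655,255),(v>130)&(s<25)&(v<300),(102,203,146,233))
add("pot",(Sa>60)&(V>100),(335,20,390,78),(s>60)&(v>180),(475,175,540,222))
add("board",V>128,(95,185,160,268),(v>214),(490,30,570,76))
add("plank",(Sa>60),(130,45,318,150),(s>50),(480,78,650,192))
add("pile",V>127,(488,36,548,118),(v>212),(292,230,402,280))
add("mill",(Sa>60),(330,180,378,225),(s>50),(365,80,410,158))
add("tip",(V<85),(525,168,545,200),(v<90),(248,140,282,168))
add("brush",(Sa>60),(10,36,58,150),(s>60)&(v>170),(630,22,740,75))
for i,(a,b) in enumerate([((163,106),(536,158)),((223,97),(570,129)),((283,88),(602,102))]):
    add("spot%d"%i,(V>89)&(Sa>60),(a[0]-30,a[1]-28,a[0]+30,a[1]+28),(s>60)&(v>150),(b[0]-34,b[1]-17,b[0]+34,b[1]+17))
# jar / bowl outline rays
def quad(b):
    return cv2.boxPoints(cv2.minAreaRect(ell(b)))
for n,z in(("board",.008),("pile",.04),("plank",.012)):
    q=onz(T,quad(B[n][0]),z); print(n,np.round(q[:,:2],3).tolist(),"len",[round(float(np.linalg.norm(q[i]-q[i-1])),3) for i in range(4)])
    q=q[:,:2]; e=[q[1]-q[0],q[2]-q[1]]; l=max(e,key=np.linalg.norm); print(" long yaw",np.degrees(np.arctan2(l[1],l[0])),"ctr",q.mean(0))
cv2.imwrite("pics/v1.png",cv2.resize(vis["T"][115:275,80:440],(0,0),fx=2.2,fy=2.2))
cv2.imwrite("pics/v2.png",cv2.resize(vis["S"][150:310,120:400],(0,0),fx=2.85,fy=2.85))
E
python3 seg.py
```

```text
lid areas 169 129 px [367.4 218.2] [161.9 224.7] X [ 0.4149 -0.3635  0.0688] gap 0.0013
pot areas 250 136 px [243.6 136.4] [298.  219.3] X [0.6794 0.0178 0.0313] gap 0.0017
board areas 476 131 px [136.6 216.8] [305.9 167.5] X [0.4222 0.363  0.0051] gap 0.0006
plank areas 2533 1077 px [181.2 159. ] [318.  197.3] X [ 0.6097  0.2206 -0.0008] gap 0.0041
pile areas 445 292 px [314.5 149.6] [240.8 240.9] X [ 0.6343 -0.2093  0.0385] gap 0.0005
mill areas 117 73 px [240.3 207.2] [255.9 184.4] X [0.4517 0.029  0.0724] gap 0.0038
tip areas 70 47 px [322.5 197.3] [212.3 204.4] X [ 0.4823 -0.2101  0.1097] gap 0.0156
brush areas 728 191 px [ 95.9 157. ] [361.3 166.4] X [0.6157 0.4919 0.0333] gap 0.0066
spot0 areas 567 244 px [154.6 161.4] [308.2 204.1] X [ 0.5773  0.2808 -0.0587] gap 0.1082
spot1 areas 658 262 px [180.2 157.5] [319.5 194.4] X [0.6132 0.2221 0.0133] gap 0.0017
spot2 areas 437 221 px [206.7 154.5] [329.4 185.7] X [0.6448 0.1602 0.0854] gap 0.091
board [[0.382, 0.401], [0.476, 0.376], [0.462, 0.324], [0.368, 0.35]] len [0.053, 0.098, 0.053, 0.097]
 long yaw -15.076556474051 ctr [0.42191822 0.36273097]
pile [[0.676, -0.177], [0.685, -0.226], [0.592, -0.241], [0.584, -0.192]] len [0.094, 0.05, 0.094, 0.05]
 long yaw -170.953596239675 ctr [ 0.63420207 -0.20892064]
plank [[0.645, 0.352], [0.682, 0.105], [0.574, 0.089], [0.537, 0.333]] len [0.109, 0.249, 0.11, 0.247]
 long yaw -81.3001253109675 ctr [0.60951182 0.21962606]
```

```bash
python3 -c "
import cv2,numpy as np
a=cv2.imread('pics/v1.png');b=cv2.imread('pics/v2.png');b=cv2.resize(b,(a.shape[1]//2,int(b.shape[0]*a.shape[1]/2/b.shape[1])));
a=a[:330];p=np.zeros((b.shape[0],a.shape[1],3),np.uint8);p[:,:b.shape[1]]=b;cv2.imwrite('pics/v3.png',np.vstack([a,p]))"
```

```text
(no output)
```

View pics/v3.png

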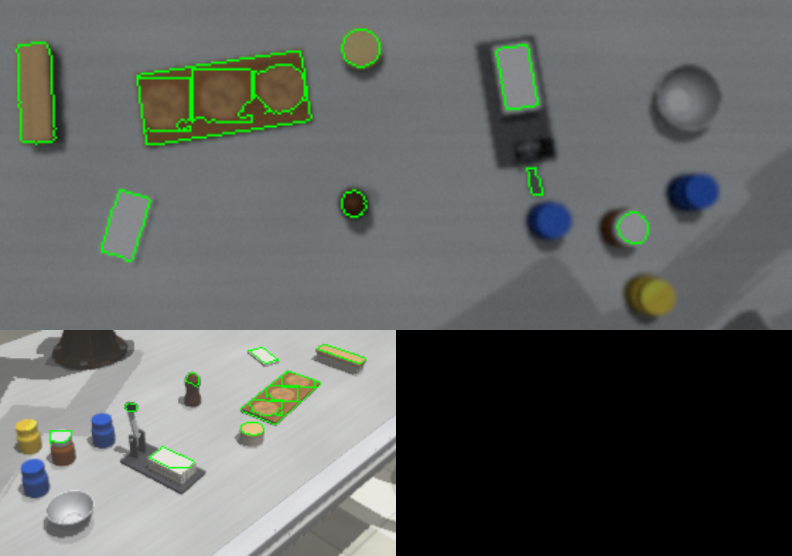

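The outlines fit the objects. I had paired the two end spots the wrong way round between the views, so I'll fix that. I'll also refine the jar, mill, arm tip and neighbours.

```bash
cat >> seg.py <<'E'
print('----')
q=onz(T,cv2.boxPoints(cv2.minAreaRect(ell(B["plank"][0]))),.012)[:,:2]
for nm,k in(("jar",.072),("jarm",.066)): print(nm,onz(T,B["lid"][2],k)[0,:2])
print("mill top@.075",onz(T,B["mill"][2],.075)[0,:2]); print("pot@.036",onz(T,B["pot"][2],.036)[0,:2])
# plank: height from corners in both views
qt=cv2.boxPoints(cv2.minAreaRect(ell(B["plank"][0])))
ctr=q.mean(0); ax=np.array([np.cos(np.radians(98.7)),np.sin(np.radians(98.7))])
pa=cv2.approxPolyDP(ell(B["plank"][1]),5,True).reshape(-1,2); print("scene plank poly",pa.tolist()); 
print(" on .012",np.round(onz(S,pa,.012)[:,:2],3).tolist())
for d in(-.088,0,.088):
    X=np.r_[ctr+ax*d,.012]; print("spot",d,np.round(X,3),"T",proj(T,X).round(1),"S",proj(S,X).round(1))
for nm,m1,r,z in(("blueA",(H>100)&(H<130)&(Sa>120)&(V>90),(525,195,580,245),.072),("blueB",(H>100)&(H<130)&(Sa>120)&(V>90),(665,165,725,215),.072),("yel",(H>20)&(H<35)&(Sa>120)&(V>100),(620,270,685,325),.072)):
    b,c,st=blob(m1,troi(*r)); print(nm,st[4],onz(T,c,z)[0,:2].round(3))
# base of holder
m1=(V<85); b,c,st=blob(m1|(B["pile"][0]>0)|(V>127),troi(470,30,562,172)); 
r=cv2.minAreaRect(ell(b)); q=onz(T,cv2.boxPoints(r),.008)[:,:2]; print("base",q.round(3).tolist(),q.mean(0))
hx=np.array([np.cos(np.radians(9.05)),np.sin(np.radians(9.05))]); pc=np.array([.634,-.209])
for a in(1.78,1.95):
    X=np.r_[pc-hx*.105+hx*.087*np.cos(a),.06+.087*np.sin(a)]; print("tip",a,X.round(3),proj(T,X).round(1),proj(S,X).round(1))
import rig; print([x for x in dir(rig) if not x.startswith('__')])
E
python3 seg.py | sed -n '/----/,$p'
```

```text
----
jar [ 0.41468351 -0.36277981]
jarm [ 0.41466371 -0.36488805]
mill top@.075 [0.45029501 0.02730846]
pot@.036 [0.67751176 0.01721033]
scene plank poly [[346, 187], [322, 179], [290, 207], [315, 216]]
 on .012 [[0.652, 0.342], [0.543, 0.324], [0.589, 0.076], [0.692, 0.098]]
spot -0.088 [0.623 0.133 0.012] T [[208.1 154.8]] S [[306.6 204.6]]
spot 0 [0.609 0.22  0.012] T [[181.3 158.9]] S [[318.5 194.5]]
spot 0.088 [0.596 0.307 0.012] T [[154.4 163.1]] S [[329.6 185.2]]
blueA 194 [ 0.426 -0.25 ]
blueB 178 [ 0.466 -0.463]
yel 179 [ 0.318 -0.395]
base [[0.69, -0.154], [0.707, -0.245], [0.507, -0.277], [0.491, -0.186]] [ 0.59874554 -0.21539133]
tip 1.78 [ 0.512 -0.228  0.145] [[329.1 184.4]] [[210.4 201.1]]
tip 1.95 [ 0.499 -0.231  0.141] [[329.6 189.3]] [[207.3 200.8]]
['IKError', 'camera', 'close_job', 'get_obs', 'pinch_z']
```

```bash
python3 - <<'E'
import cv2,numpy as np
s=cv2.imread("pics/scene0.png");t=cv2.imread("pics/top0.png")
a=cv2.resize(s[190:265,190:270],(400,375),interpolation=cv2.INTER_CUBIC);b=cv2.resize(t[130:210,290:370],(400,400),interpolation=cv2.INTER_CUBIC)
cv2.imwrite("pics/c3.png",np.hstack([a,b[:375]]))
from rig import pinch_z; print(pinch_z)
E
```

```text
0.0188
```

View pics/c3.png

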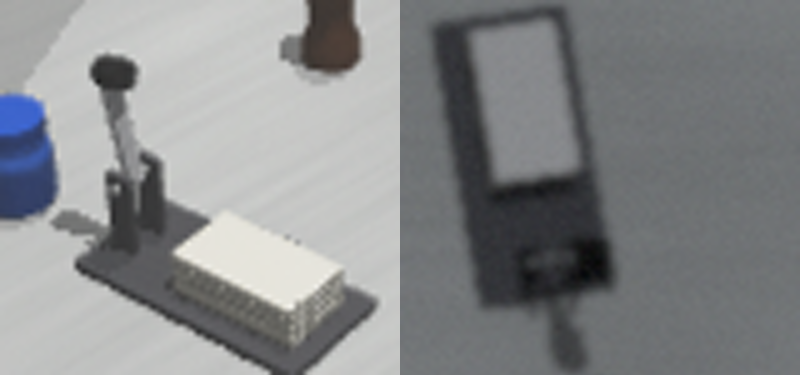

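Checks so far:
- The lid, pot, board and pile heights by triangulation are 69, 31, 5 and 38.5 mm, which agree with the text.
- The dark streak below the holder in the top view is the arm's shadow.
- The pad itself, at about (329,182), is where the model predicts it.

Next, the move planner.

```bash
cat > plan.py <<'E'
# usage: plan.py cx cy cz cyaw  x,y,z,yaw ...  (commanded pose, deg yaw of tool y) -> offsets in tool axes at call start
import sys,numpy as np
a=[float(v) for v in sys.argv[1:5]]; p=np.array(a[:3]);y=np.radians(a[3])
ty=np.array([np.cos(y),np.sin(y),0]);tz=np.array([0,0,-1.]);tx=np.cross(ty,tz)
for s in sys.argv[5:]:
    v=[float(k) for k in s.split(',')]; d=np.array(v[:3])-p
    print(s,'offset',[round(float(d@t),3) for t in(tx,ty,tz)],'twist',round(float(-np.radians(v[3]-a[3])),3))
E
python3 plan.py .246 -.629 .227 111.35  .415,-.363,.15,157.5 .415,-.363,.022,157.5
```

```text
.415,-.363,.15,157.5 offset [-0.254, 0.186, 0.077] twist -0.805
.415,-.363,.022,157.5 offset [-0.254, 0.186, 0.205] twist -0.805
```

arm_command:
  motion:
    - {"offset": [-0.254,0.186,0.077],"twist": -0.805,"gripper": -1}
    - {"offset": [-0.254,0.186,0.077],"twist": -0.805,"gripper": -1}
    - {"offset": [-0.254,0.186,0.077],"twist": -0.805,"gripper": -1}
    - {"offset": [-0.254,0.186,0.077],"twist": -0.805,"gripper": -1}
    - {"offset": [-0.254,0.186,0.077],"twist": -0.805,"gripper": -1}
    - {"offset": [-0.254,0.186,0.077],"twist": -0.805,"gripper": -1}
    - {"offset": [-0.254,0.186,0.077],"twist": -0.805,"gripper": -1}
    - {"offset": [-0.254,0.186,0.077],"twist": -0.805,"gripper": -1}
    - {"offset": [-0.254,0.186,0.077],"twist": -0.805,"gripper": -1}
    - {"offset": [-0.254,0.186,0.077],"twist": -0.805,"gripper": -1}
    - {"offset": [-0.254,0.186,0.077],"twist": -0.805,"gripper": -1}
    - {"offset": [-0.254,0.186,0.077],"twist": -0.805,"gripper": -1}

```text
t: 1.6
tcp_pos: [0.4142, -0.3637, 0.1497]
orientation: [-0.555, 0.832, -0.0, 0.0]
force: [0.0, -0.4, 0.5]
grip_width: 0.0873
```

```bash
python3 - <<'E'
from h import *
o=get_obs();print(o["t"],o["tcp_pos"],o["orientation"],o["joints"])
q=o["orientation"];
from scipy.spatial.transform import Rotation as R
print(R.from_quat(q).as_matrix().round(3))
for n in("scene","top"):
    c=cam(n); cv2.imwrite(f"pics/{n}1.png",c["bgr"])
s=cv2.imread("pics/scene1.png");t=cv2.imread("pics/top1.png")
cv2.imwrite("pics/d1.png",np.hstack([cv2.resize(s[170:290,100:240],(400,343)),cv2.resize(t[140:260,300:440],(400,343))]))
E
```

```text
1.6 [ 0.41420277 -0.3636709   0.14971544] [-5.54822068e-01  8.31969022e-01 -1.23881188e-04  6.40329485e-05] [-3.65095756e-01  2.20407862e-01 -3.70029372e-01  4.70204387e-05
 -9.80082938e-01 -2.94285769e-02]
[[-0.384 -0.923  0.   ]
 [-0.923  0.384 -0.   ]
 [ 0.    -0.    -1.   ]]
```

View pics/d1.png

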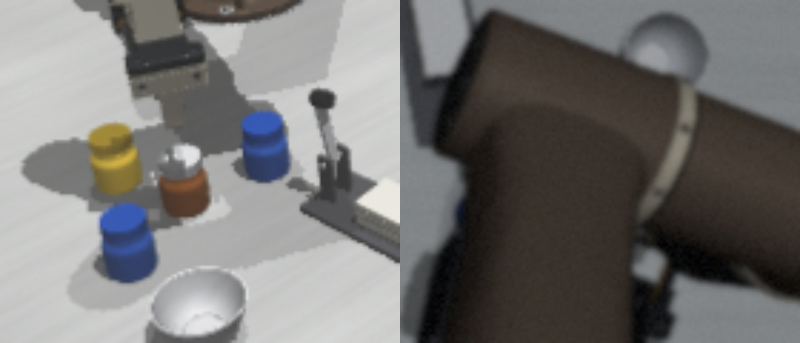

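The scene view shows the open gripper above and behind the jar at about (185,180) in the crop, clear of its neighbours. The top view is hidden by the arm. Descending to grasp.

arm_command:
  motion:
    - {"offset": [0,0,0.05],"twist": 0,"gripper": -1}
    - {"offset": [0,0,0.09],"twist": 0,"gripper": -1}
    - {"offset": [0,0,0.115],"twist": 0,"gripper": -1}
    - {"offset": [0,0,0.128],"twist": 0,"gripper": -1}
    - {"offset": [0,0,0.128],"twist": 0,"gripper": -1}
    - {"offset": [0,0,0.128],"twist": 0,"gripper": 1}
    - {"offset": [0,0,0.128],"twist": 0,"gripper": 1}
    - {"offset": [0,0,0.128],"twist": 0,"gripper": 1}
    - {"offset": [0,0,0.128],"twist": 0,"gripper": 1}
    - {"offset": [0,0,0.128],"twist": 0,"gripper": 1}
    - {"offset": [0,0,0.128],"twist": 0,"gripper": 1}

```text
t: 2.8
tcp_pos: [0.415, -0.363, 0.0223]
orientation: [-0.556, 0.831, -0.0, 0.0]
force: [-0.3, 1.4, 6.1]
grip_width: 0.0553
```

```bash
python3 plan.py .415 -.363 .022 157.5  .415,-.363,.17,157.5 .623,.133,.17,188.7 .623,.133,.036,188.7
```

```text
.415,-.363,.17,157.5 offset [0.0, 0.0, -0.148] twist -0.0
.623,.133,.17,188.7 offset [-0.538, -0.002, -0.148] twist -0.545
.623,.133,.036,188.7 offset [-0.538, -0.002, -0.014] twist -0.545
```

arm_command:
  motion:
    - {"offset": [0,0,-0.03],"twist": 0,"gripper": 1}
    - {"offset": [0,0,-0.07],"twist": 0,"gripper": 1}
    - {"offset": [0,0,-0.12],"twist": 0,"gripper": 1}
    - {"offset": [0,0,-0.17],"twist": 0,"gripper": 1}
    - {"offset": [-0.03,0,-0.178],"twist": 0,"gripper": 1}
    - {"offset": [-0.075,0,-0.178],"twist": -0.1,"gripper": 1}
    - {"offset": [-0.12,0,-0.178],"twist": -0.2,"gripper": 1}
    - {"offset": [-0.17,0,-0.178],"twist": -0.3,"gripper": 1}
    - {"offset": [-0.22,0,-0.178],"twist": -0.4,"gripper": 1}
    - {"offset": [-0.27,0,-0.178],"twist": -0.5,"gripper": 1}
    - {"offset": [-0.32,0,-0.178],"twist": -0.545,"gripper": 1}
    - {"offset": [-0.37,0,-0.178],"twist": -0.545,"gripper": 1}
    - {"offset": [-0.42,0,-0.178],"twist": -0.545,"gripper": 1}
    - {"offset": [-0.465,-0.001,-0.178],"twist": -0.545,"gripper": 1}
    - {"offset": [-0.5,-0.002,-0.178],"twist": -0.545,"gripper": 1}
    - {"offset": [-0.525,-0.002,-0.178],"twist": -0.545,"gripper": 1}
    - {"offset": [-0.538,-0.002,-0.178],"twist": -0.545,"gripper": 1}
    - {"offset": [-0.538,-0.002,-0.178],"twist": -0.545,"gripper": 1}
    - {"offset": [-0.538,-0.002,-0.14],"twist": -0.545,"gripper": 1}
    - {"offset": [-0.538,-0.002,-0.1],"twist": -0.545,"gripper": 1}

```text
t: 4.8
tcp_pos: [0.6229, 0.1328, 0.1221]
orientation: [0.759, -0.652, 0.001, -0.002]
force: [0.1, -0.3, -2.6]
grip_width: 0.0554
```

```bash
python3 - <<'E'
from h import *
for n in("scene","top"):
    c=cam(n); cv2.imwrite(f"pics/{n}2.png",c["bgr"])
s=cv2.imread("pics/scene2.png");t=cv2.imread("pics/top2.png")
cv2.imwrite("pics/d2.png",np.hstack([cv2.resize(s[130:250,240:380],(400,343)),cv2.resize(t[110:230,130:270],(400,343))]))
E
```

```text
(no output)
```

View pics/d2.png

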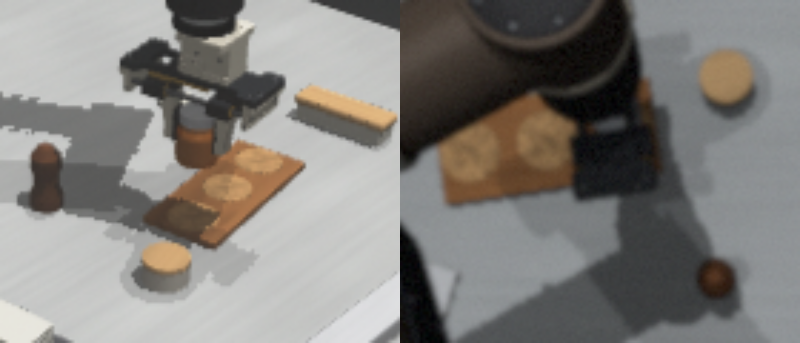

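The jar hangs upright over the near spot. Lowering and releasing it.

arm_command:
  motion:
    - {"offset": [0,0,0.04],"twist": 0,"gripper": 1}
    - {"offset": [0,0,0.065],"twist": 0,"gripper": 1}
    - {"offset": [0,0,0.078],"twist": 0,"gripper": 1}
    - {"offset": [0,0,0.084],"twist": 0,"gripper": 1}
    - {"offset": [0,0,0.087],"twist": 0,"gripper": 1}
    - {"offset": [0,0,0.087],"twist": 0,"gripper": 1}
    - {"offset": [0,0,0.087],"twist": 0,"gripper": -1}
    - {"offset": [0,0,0.087],"twist": 0,"gripper": -1}
    - {"offset": [0,0,0.087],"twist": 0,"gripper": -1}
    - {"offset": [0,0,0.087],"twist": 0,"gripper": -1}
    - {"offset": [0,0,0.05],"twist": 0,"gripper": -1}
    - {"offset": [0,0,0.0],"twist": 0,"gripper": -1}

```text
t: 6.1
tcp_pos: [0.6207, 0.1325, 0.1198]
orientation: [0.759, -0.651, -0.001, 0.003]
force: [1.6, 0.6, 1.4]
grip_width: 0.0871
```

```bash
python3 plan.py .623 .133 .122 188.7  .678,.0175,.12,188.7 .678,.0175,.006,188.7; echo; python3 plan.py .678 .0175 .006 188.7 .678,.0175,.16,188.7 .609,.22,.16,188.7 .609,.22,.019,188.7
```

```text
.678,.0175,.12,188.7 offset [0.122, -0.037, 0.002] twist -0.0
.678,.0175,.006,188.7 offset [0.122, -0.037, 0.116] twist -0.0

.678,.0175,.16,188.7 offset [0.0, 0.0, -0.154] twist -0.0
.609,.22,.16,188.7 offset [-0.211, 0.038, -0.154] twist -0.0
.609,.22,.019,188.7 offset [-0.211, 0.038, -0.013] twist -0.0
```

arm_command:
  motion:
    - {"offset": [0.04,-0.012,0.002],"twist": 0,"gripper": -1}
    - {"offset": [0.085,-0.026,0.002],"twist": 0,"gripper": -1}
    - {"offset": [0.115,-0.035,0.002],"twist": 0,"gripper": -1}
    - {"offset": [0.122,-0.037,0.002],"twist": 0,"gripper": -1}
    - {"offset": [0.122,-0.037,0.01],"twist": 0,"gripper": -1}
    - {"offset": [0.122,-0.037,0.05],"twist": 0,"gripper": -1}
    - {"offset": [0.122,-0.037,0.085],"twist": 0,"gripper": -1}
    - {"offset": [0.122,-0.037,0.107],"twist": 0,"gripper": -1}
    - {"offset": [0.122,-0.037,0.116],"twist": 0,"gripper": -1}
    - {"offset": [0.122,-0.037,0.116],"twist": 0,"gripper": -1}
    - {"offset": [0.122,-0.037,0.116],"twist": 0,"gripper": 1}
    - {"offset": [0.122,-0.037,0.116],"twist": 0,"gripper": 1}
    - {"offset": [0.122,-0.037,0.116],"twist": 0,"gripper": 1}
    - {"offset": [0.122,-0.037,0.116],"twist": 0,"gripper": 1}
    - {"offset": [0.122,-0.037,0.116],"twist": 0,"gripper": 1}

```text
t: 7.6
tcp_pos: [0.6782, 0.0185, 0.0066]
orientation: [0.759, -0.651, 0.001, -0.001]
force: [-1.4, 1.0, 4.7]
grip_width: 0.0595
```

```bash
cat > snap.py <<'E'
from h import *
import sys
k=sys.argv[1]; x0,y0,x1,y1=map(int,sys.argv[2].split(',')); a0,b0,a1,b1=map(int,sys.argv[3].split(','))
s=cam("scene")["bgr"];t=cam("top")["bgr"]; cv2.imwrite(f"pics/scene{k}.png",s);cv2.imwrite(f"pics/top{k}.png",t)
cv2.imwrite(f"pics/d{k}.png",np.hstack([cv2.resize(s[y0:y1,x0:x1],(400,400*(y1-y0)//(x1-x0)))[:340],cv2.resize(t[b0:b1,a0:a1],(400,400*(b1-b0)//(a1-a0)))[:340]]))
E
python3 snap.py 3 240,130,380,250 130,110,270,230
```

```text
(no output)
```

View pics/d3.png

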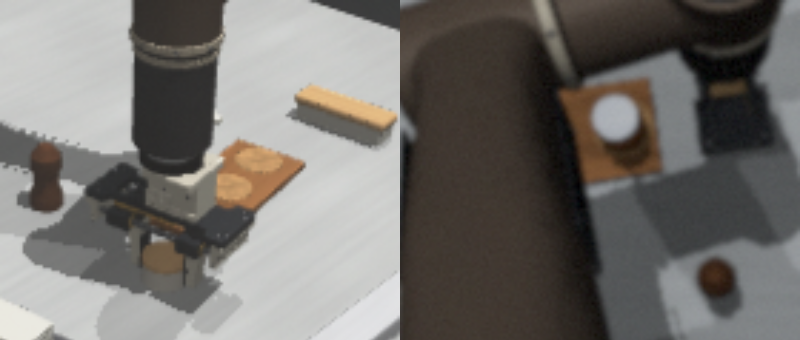

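The pot is gripped (59.5 mm opening), and the jar stands on the near spot with its lid at about (617,120) in the right panel.

arm_command:
  motion:
    - {"offset": [0,0,-0.03],"twist": 0,"gripper": 1}
    - {"offset": [0,0,-0.08],"twist": 0,"gripper": 1}
    - {"offset": [0,0,-0.125],"twist": 0,"gripper": 1}
    - {"offset": [0,0,-0.154],"twist": 0,"gripper": 1}
    - {"offset": [-0.04,0.007,-0.154],"twist": 0,"gripper": 1}
    - {"offset": [-0.085,0.015,-0.154],"twist": 0,"gripper": 1}
    - {"offset": [-0.13,0.024,-0.154],"twist": 0,"gripper": 1}
    - {"offset": [-0.175,0.032,-0.154],"twist": 0,"gripper": 1}
    - {"offset": [-0.2,0.036,-0.154],"twist": 0,"gripper": 1}
    - {"offset": [-0.211,0.038,-0.154],"twist": 0,"gripper": 1}
    - {"offset": [-0.211,0.038,-0.154],"twist": 0,"gripper": 1}
    - {"offset": [-0.211,0.038,-0.12],"twist": 0,"gripper": 1}
    - {"offset": [-0.211,0.038,-0.075],"twist": 0,"gripper": 1}
    - {"offset": [-0.211,0.038,-0.04],"twist": 0,"gripper": 1}
    - {"offset": [-0.211,0.038,-0.02],"twist": 0,"gripper": 1}
    - {"offset": [-0.211,0.038,-0.014],"twist": 0,"gripper": 1}
    - {"offset": [-0.211,0.038,-0.012],"twist": 0,"gripper": 1}
    - {"offset": [-0.211,0.038,-0.012],"twist": 0,"gripper": 1}
    - {"offset": [-0.211,0.038,-0.012],"twist": 0,"gripper": -1}
    - {"offset": [-0.211,0.038,-0.012],"twist": 0,"gripper": -1}

```text
t: 9.7
tcp_pos: [0.6089, 0.2205, 0.0182]
orientation: [0.758, -0.652, 0.0, -0.001]
force: [-0.4, -0.1, 0.7]
grip_width: 0.0708
```

```bash
python3 plan.py .609 .22 .018 188.7  .609,.22,.12,188.7 .45,.028,.15,188.7 .45,.028,.051,188.7; echo; python3 plan.py .45 .028 .051 188.7 .45,.028,.2,188.7 .596,.307,.2,188.7 .596,.307,.064,188.7
```

```text
.609,.22,.12,188.7 offset [0.0, 0.0, -0.102] twist -0.0
.45,.028,.15,188.7 offset [0.166, 0.186, -0.132] twist -0.0
.45,.028,.051,188.7 offset [0.166, 0.186, -0.033] twist -0.0

.45,.028,.2,188.7 offset [0.0, 0.0, -0.149] twist -0.0
.596,.307,.2,188.7 offset [-0.254, -0.187, -0.149] twist -0.0
.596,.307,.064,188.7 offset [-0.254, -0.187, -0.013] twist -0.0
```

arm_command:
  motion:
    - {"offset": [0,0,0],"twist": 0,"gripper": -1}
    - {"offset": [0,0,0],"twist": 0,"gripper": -1}
    - {"offset": [0,0,-0.03],"twist": 0,"gripper": -1}
    - {"offset": [0,0,-0.08],"twist": 0,"gripper": -1}
    - {"offset": [0,0,-0.12],"twist": 0,"gripper": -1}
    - {"offset": [0.03,0.034,-0.142],"twist": 0,"gripper": -1}
    - {"offset": [0.063,0.07,-0.142],"twist": 0,"gripper": -1}
    - {"offset": [0.096,0.107,-0.142],"twist": 0,"gripper": -1}
    - {"offset": [0.129,0.145,-0.142],"twist": 0,"gripper": -1}
    - {"offset": [0.155,0.174,-0.142],"twist": 0,"gripper": -1}
    - {"offset": [0.166,0.186,-0.142],"twist": 0,"gripper": -1}
    - {"offset": [0.166,0.186,-0.142],"twist": 0,"gripper": -1}
    - {"offset": [0.166,0.186,-0.142],"twist": 0,"gripper": -1}

```text
t: 11.0
tcp_pos: [0.4502, 0.0293, 0.1601]
orientation: [0.759, -0.651, 0.0, -0.001]
force: [1.2, 1.0, -0.4]
grip_width: 0.0873
```

```bash
python3 snap.py 4 210,130,350,250 130,110,270,230
```

```text
(no output)
```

View pics/d4.png

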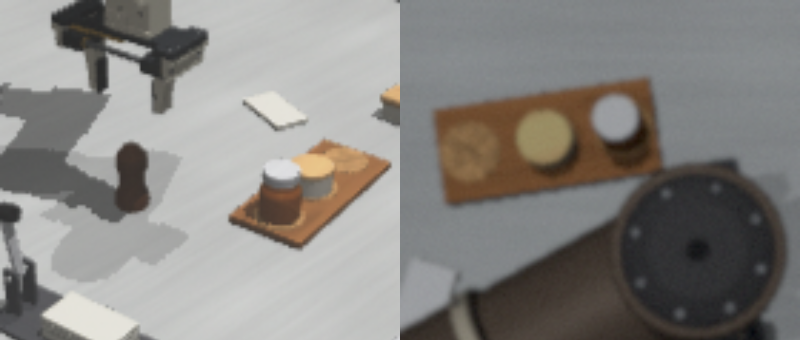

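The jar and pot stand upright on their spots, and the gripper is above the mill. Now grasping the mill by its head.

arm_command:
  motion:
    - {"offset": [0,0,0.04],"twist": 0,"gripper": -1}
    - {"offset": [0,0,0.08],"twist": 0,"gripper": -1}
    - {"offset": [0,0,0.1],"twist": 0,"gripper": -1}
    - {"offset": [0,0,0.109],"twist": 0,"gripper": -1}
    - {"offset": [0,0,0.109],"twist": 0,"gripper": -1}
    - {"offset": [0,0,0.109],"twist": 0,"gripper": 1}
    - {"offset": [0,0,0.109],"twist": 0,"gripper": 1}
    - {"offset": [0,0,0.109],"twist": 0,"gripper": 1}
    - {"offset": [0,0,0.109],"twist": 0,"gripper": 1}
    - {"offset": [0,0,0.109],"twist": 0,"gripper": 1}
    - {"offset": [0,0,0.109],"twist": 0,"gripper": 1}
    - {"offset": [0,0,0.109],"twist": 0,"gripper": 1}
    - {"offset": [0,0,0.09],"twist": 0,"gripper": 1}
    - {"offset": [0,0,0.05],"twist": 0,"gripper": 1}
    - {"offset": [0,0,0.0],"twist": 0,"gripper": 1}
    - {"offset": [0,0,-0.03],"twist": 0,"gripper": 1}
    - {"offset": [0,0,-0.04],"twist": 0,"gripper": 1}
    - {"offset": [0,0,-0.04],"twist": 0,"gripper": 1}

```text
t: 12.9
tcp_pos: [0.4497, 0.0292, 0.2006]
orientation: [0.759, -0.651, 0.0, -0.001]
force: [0.2, 0.2, -1.8]
grip_width: 0.0409
```

```bash
python3 snap.py 5 210,110,350,230 130,110,270,230; python3 plan.py .45 .028 .2 188.7 .596,.307,.2,188.7 .596,.307,.064,188.7
```

```text
.596,.307,.2,188.7 offset [-0.254, -0.187, 0.0] twist -0.0
.596,.307,.064,188.7 offset [-0.254, -0.187, 0.136] twist -0.0
```

View pics/d5.png

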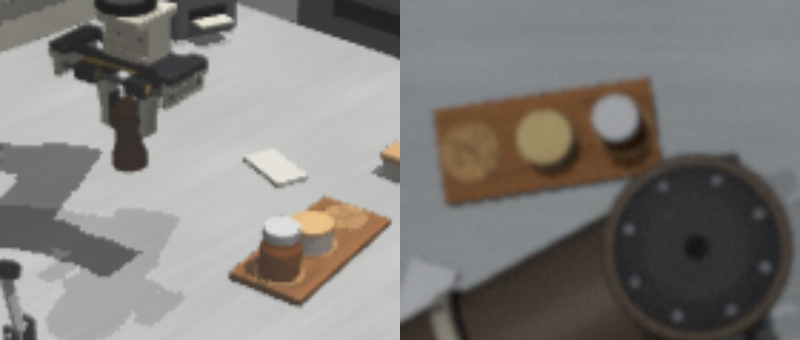

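The mill hangs upright in the grip (40.9 mm opening). Carrying it to the far spot.

arm_command:
  motion:
    - {"offset": [-0.03,-0.022,0],"twist": 0,"gripper": 1}
    - {"offset": [-0.065,-0.048,0],"twist": 0,"gripper": 1}
    - {"offset": [-0.1,-0.074,0],"twist": 0,"gripper": 1}
    - {"offset": [-0.135,-0.1,0],"twist": 0,"gripper": 1}
    - {"offset": [-0.17,-0.125,0],"twist": 0,"gripper": 1}
    - {"offset": [-0.205,-0.151,0],"twist": 0,"gripper": 1}
    - {"offset": [-0.235,-0.174,0],"twist": 0,"gripper": 1}
    - {"offset": [-0.25,-0.185,0],"twist": 0,"gripper": 1}
    - {"offset": [-0.254,-0.187,0],"twist": 0,"gripper": 1}
    - {"offset": [-0.254,-0.187,0],"twist": 0,"gripper": 1}
    - {"offset": [-0.254,-0.187,0.04],"twist": 0,"gripper": 1}
    - {"offset": [-0.254,-0.187,0.085],"twist": 0,"gripper": 1}
    - {"offset": [-0.254,-0.187,0.115],"twist": 0,"gripper": 1}
    - {"offset": [-0.254,-0.187,0.13],"twist": 0,"gripper": 1}
    - {"offset": [-0.254,-0.187,0.134],"twist": 0,"gripper": 1}
    - {"offset": [-0.254,-0.187,0.137],"twist": 0,"gripper": 1}
    - {"offset": [-0.254,-0.187,0.137],"twist": 0,"gripper": 1}
    - {"offset": [-0.254,-0.187,0.137],"twist": 0,"gripper": 1}
    - {"offset": [-0.254,-0.187,0.137],"twist": 0,"gripper": 1}

```text
t: 14.9
tcp_pos: [0.5962, 0.3087, 0.0639]
orientation: [0.759, -0.651, 0.0, -0.001]
force: [0.6, 0.8, -1.9]
grip_width: 0.0409
```

```bash
python3 snap.py 6 270,110,410,230 100,110,240,230
```

```text
(no output)
```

View pics/d6.png

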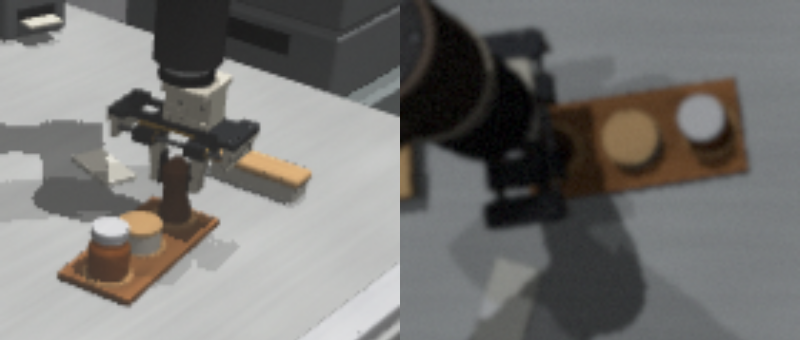

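The mill is upright over the far spot. The force reading says its weight is still carried, so I lower it 1.5 mm more, release and retreat.

arm_command:
  motion:
    - {"offset": [0,0,0.001],"twist": 0,"gripper": 1}
    - {"offset": [0,0,0.0015],"twist": 0,"gripper": 1}
    - {"offset": [0,0,0.0015],"twist": 0,"gripper": 1}
    - {"offset": [0,0,0.0015],"twist": 0,"gripper": -1}
    - {"offset": [0,0,0.0015],"twist": 0,"gripper": -1}
    - {"offset": [0,0,0.0015],"twist": 0,"gripper": -1}
    - {"offset": [0,0,0.0015],"twist": 0,"gripper": -1}
    - {"offset": [0,0,0.0015],"twist": 0,"gripper": -1}
    - {"offset": [0,0,-0.03],"twist": 0,"gripper": -1}
    - {"offset": [0,0,-0.08],"twist": 0,"gripper": -1}
    - {"offset": [0,0,-0.11],"twist": 0,"gripper": -1}
    - {"offset": [0,0,-0.11],"twist": 0,"gripper": -1}

```text
t: 16.2
tcp_pos: [0.5982, 0.3098, 0.1785]
orientation: [0.759, -0.651, 0.001, -0.004]
force: [0.7, -0.1, 0.6]
grip_width: 0.0872
```

```bash
python3 -c "
from rig import *; o=get_obs();print(o['joints'].round(2))"; python3 plan.py .596 .307 .1715 188.7 .422,.363,.13,74.9 .422,.363,.03,74.9 .422,.363,.13,254.9; python3 plan.py .422 .363 .001 74.9 .422,.363,.2,74.9 .634,-.209,.2,99.05
```

```text
[ 0.77  0.38 -0.07  0.   -1.11 -0.62]
.422,.363,.13,74.9 offset [-0.082, 0.164, 0.042] twist 1.986
.422,.363,.03,74.9 offset [-0.082, 0.164, 0.142] twist 1.986
.422,.363,.13,254.9 offset [-0.082, 0.164, 0.042] twist -1.155
.422,.363,.2,74.9 offset [0.0, 0.0, -0.199] twist -0.0
.634,-.209,.2,99.05 offset [-0.354, -0.497, -0.199] twist -0.421
```

arm_command:
  motion:
    - {"offset": [-0.02,0.04,0],"twist": 0.15,"gripper": -1}
    - {"offset": [-0.04,0.08,0],"twist": 0.3,"gripper": -1}
    - {"offset": [-0.06,0.12,0],"twist": 0.45,"gripper": -1}
    - {"offset": [-0.082,0.164,0.02],"twist": 0.6,"gripper": -1}
    - {"offset": [-0.082,0.164,0.042],"twist": 0.75,"gripper": -1}
    - {"offset": [-0.082,0.164,0.042],"twist": 0.9,"gripper": -1}
    - {"offset": [-0.082,0.164,0.042],"twist": 1.05,"gripper": -1}
    - {"offset": [-0.082,0.164,0.042],"twist": 1.2,"gripper": -1}
    - {"offset": [-0.082,0.164,0.042],"twist": 1.35,"gripper": -1}
    - {"offset": [-0.082,0.164,0.042],"twist": 1.5,"gripper": -1}
    - {"offset": [-0.082,0.164,0.042],"twist": 1.65,"gripper": -1}
    - {"offset": [-0.082,0.164,0.042],"twist": 1.8,"gripper": -1}
    - {"offset": [-0.082,0.164,0.042],"twist": 1.95,"gripper": -1}
    - {"offset": [-0.082,0.164,0.042],"twist": 1.986,"gripper": -1}
    - {"offset": [-0.082,0.164,0.042],"twist": 1.986,"gripper": -1}
    - {"offset": [-0.082,0.164,0.042],"twist": 1.986,"gripper": -1}

```text
t: 17.8
tcp_pos: [0.4211, 0.3644, 0.1304]
orientation: [0.13, 0.991, -0.0, -0.0]
force: [-0.3, 0.0, -0.0]
grip_width: 0.0877
```

```bash
python3 snap.py 7 240,110,380,230 100,110,240,230;python3 -c "
from rig import *; o=get_obs();print(o['joints'].round(2))"
```

```text
[ 1.06  0.25 -0.38 -0.   -0.94 -2.9 ]
```

View pics/d7.png

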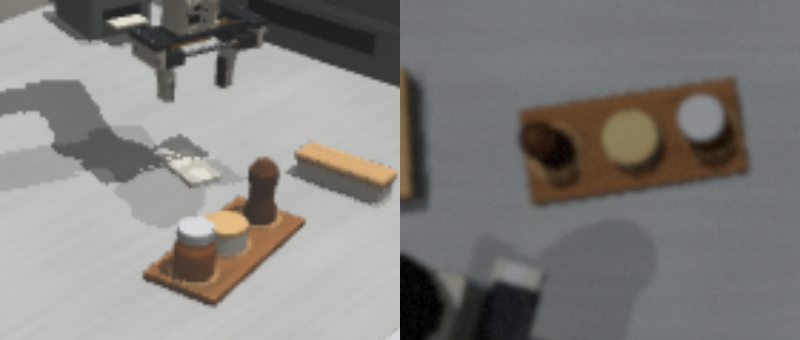

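All three items stand on the plank, with the mill base on the far spot. The open gripper is above the loose board; yaw = q1+q6+π, so joint 6 stays in range. Descending to 2.5 mm and gripping.

arm_command:
  motion:
    - {"offset": [0,0,0.05],"twist": 0,"gripper": -1}
    - {"offset": [0,0,0.09],"twist": 0,"gripper": -1}
    - {"offset": [0,0,0.115],"twist": 0,"gripper": -1}
    - {"offset": [0,0,0.124],"twist": 0,"gripper": -1}
    - {"offset": [0,0,0.127],"twist": 0,"gripper": -1}
    - {"offset": [0,0,0.127],"twist": 0,"gripper": -1}
    - {"offset": [0,0,0.127],"twist": 0,"gripper": 1}
    - {"offset": [0,0,0.127],"twist": 0,"gripper": 1}
    - {"offset": [0,0,0.127],"twist": 0,"gripper": 1}
    - {"offset": [0,0,0.127],"twist": 0,"gripper": 1}
    - {"offset": [0,0,0.127],"twist": 0,"gripper": 1}
    - {"offset": [0,0,0.127],"twist": 0,"gripper": 1}
    - {"offset": [0,0,0.12],"twist": 0,"gripper": 1}
    - {"offset": [0,0,0.1],"twist": 0,"gripper": 1}
    - {"offset": [0,0,0.06],"twist": 0,"gripper": 1}
    - {"offset": [0,0,0.01],"twist": 0,"gripper": 1}
    - {"offset": [0,0,-0.03],"twist": 0,"gripper": 1}
    - {"offset": [0,0,-0.06],"twist": 0,"gripper": 1}
    - {"offset": [0,0,-0.06],"twist": 0,"gripper": 1}

```text
t: 19.8
tcp_pos: [0.4228, 0.3665, 0.196]
orientation: [0.131, 0.991, 0.004, 0.002]
force: [-0.4, -0.4, -0.8]
grip_width: 0.0553
```

```bash
python3 snap.py 8 240,70,380,190 100,130,240,250; python3 plan.py .422 .363 .1895 74.9 .634,-.209,.1895,99.05
```

```text
.634,-.209,.1895,99.05 offset [-0.354, -0.497, 0.0] twist -0.421
```

View pics/d8.png

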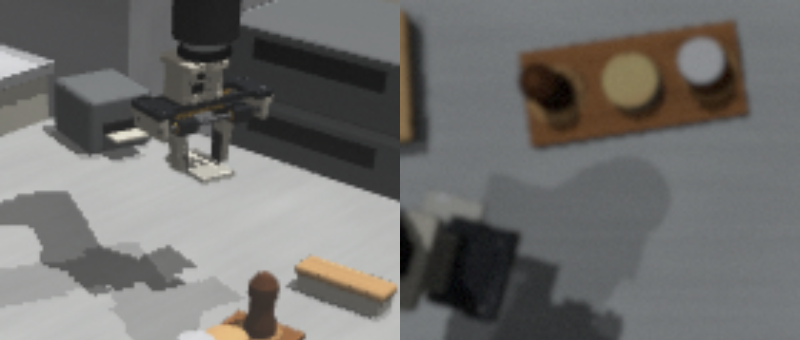

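The board is held level (55.3 mm). Carrying it above the pile.

arm_command:
  motion:
    - {"offset": [-0.012,-0.016,0],"twist": 0,"gripper": 1}
    - {"offset": [-0.035,-0.049,0],"twist": -0.04,"gripper": 1}
    - {"offset": [-0.06,-0.084,0],"twist": -0.08,"gripper": 1}
    - {"offset": [-0.085,-0.119,0],"twist": -0.12,"gripper": 1}
    - {"offset": [-0.11,-0.154,0],"twist": -0.16,"gripper": 1}
    - {"offset": [-0.135,-0.189,0],"twist": -0.2,"gripper": 1}
    - {"offset": [-0.16,-0.224,0],"twist": -0.24,"gripper": 1}
    - {"offset": [-0.185,-0.26,0],"twist": -0.28,"gripper": 1}
    - {"offset": [-0.21,-0.295,0],"twist": -0.32,"gripper": 1}
    - {"offset": [-0.235,-0.33,0],"twist": -0.36,"gripper": 1}
    - {"offset": [-0.26,-0.365,0],"twist": -0.4,"gripper": 1}
    - {"offset": [-0.285,-0.4,0],"twist": -0.421,"gripper": 1}
    - {"offset": [-0.31,-0.435,0],"twist": -0.421,"gripper": 1}
    - {"offset": [-0.33,-0.463,0],"twist": -0.421,"gripper": 1}
    - {"offset": [-0.345,-0.484,0],"twist": -0.421,"gripper": 1}
    - {"offset": [-0.352,-0.494,0],"twist": -0.421,"gripper": 1}
    - {"offset": [-0.354,-0.497,0],"twist": -0.421,"gripper": 1}
    - {"offset": [-0.354,-0.497,0.04],"twist": -0.421,"gripper": 1}
    - {"offset": [-0.354,-0.497,0.08],"twist": -0.421,"gripper": 1}
    - {"offset": [-0.354,-0.497,0.08],"twist": -0.421,"gripper": 1}

```text
t: 21.9
tcp_pos: [0.6293, -0.2056, 0.1045]
orientation: [-0.079, 0.997, 0.002, -0.005]
force: [0.2, 0.1, -1.8]
grip_width: 0.055
```

```bash
python3 snap.py 9 180,160,320,280 260,110,400,230
```

```text
(no output)
```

View pics/d9.png

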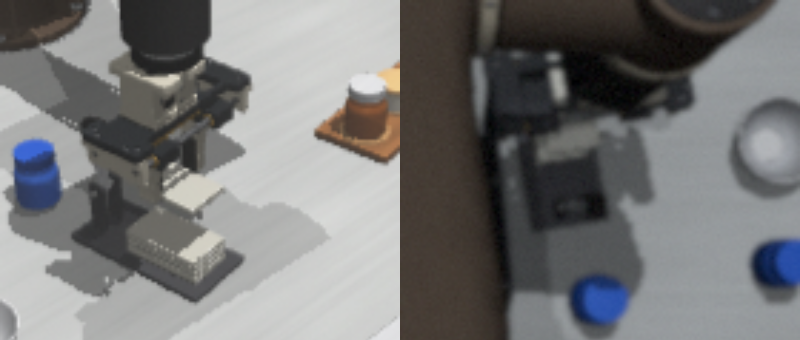

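arm_command:
  motion:
    - {"offset": [0,0,0],"twist": 0,"gripper": 1}
    - {"offset": [0,0,0],"twist": 0,"gripper": 1}

```text
t: 22.2
tcp_pos: [0.6351, -0.2073, 0.1131]
orientation: [-0.079, 0.997, -0.0, 0.002]
force: [0.7, 0.2, -0.1]
grip_width: 0.0551
```

```bash
python3 - <<'E'
from h import *
c=cam("scene");im=c["bgr"].copy(); o=get_obs(); print(o["tcp_pos"])
a=np.radians(9.05);hx=np.array([np.cos(a),np.sin(a)]);hy=np.array([-hx[1],hx[0]])
zb=o["tcp_pos"][2]-.0025+.008
def up(p): return (p-np.array([180,160]))*5.7
big=cv2.resize(im[160:265,180:320],None,fx=5.7,fy=5.7,interpolation=cv2.INTER_CUBIC)
for ctr,z,col in((np.array(o["tcp_pos"][:2]),zb,(0,0,255)),(np.array([.634,-.209]),.04,(0,200,0))):
    X=[np.r_[ctr+hx*sx*.05+hy*sy*.028,z] for sx,sy in((1,1),(1,-1),(-1,-1),(-1,1))]
    cv2.polylines(big,[up(proj(c,X)).astype(int)],True,col,1)
cv2.imwrite("pics/d10.png",big)
E
```

```text
[ 0.63483086 -0.20733414  0.11277369]
```

View pics/d10.png

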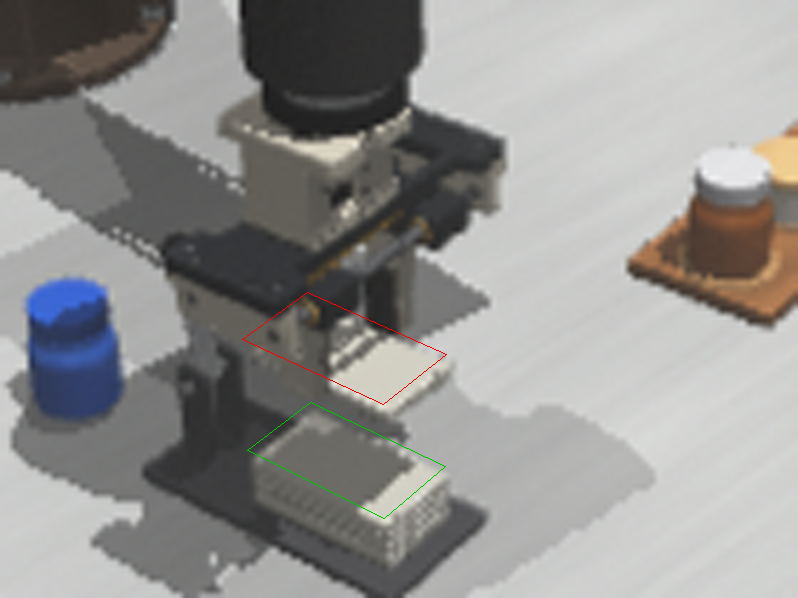

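The held board (red) and the pile (green) have the same small overlay bias, so the board is centred over the pile within about 2 mm. Lowering it.

arm_command:
  motion:
    - {"offset": [0,0,0.02],"twist": 0,"gripper": 1}
    - {"offset": [0,0,0.04],"twist": 0,"gripper": 1}
    - {"offset": [0,0,0.052],"twist": 0,"gripper": 1}
    - {"offset": [0,0,0.058],"twist": 0,"gripper": 1}
    - {"offset": [0,0,0.062],"twist": 0,"gripper": 1}
    - {"offset": [0,0,0.064],"twist": 0,"gripper": 1}
    - {"offset": [0,0,0.065],"twist": 0,"gripper": 1}
    - {"offset": [0,0,0.065],"twist": 0,"gripper": 1}
    - {"offset": [0,0,0.065],"twist": 0,"gripper": 1}

```text
t: 23.15
tcp_pos: [0.6339, -0.2075, 0.046]
orientation: [-0.079, 0.997, -0.0, 0.0]
force: [0.0, 0.4, 0.0]
grip_width: 0.0548
```

```bash
python3 snap.py 11 180,160,320,280 260,110,400,230
```

```text
(no output)
```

View pics/d11.png

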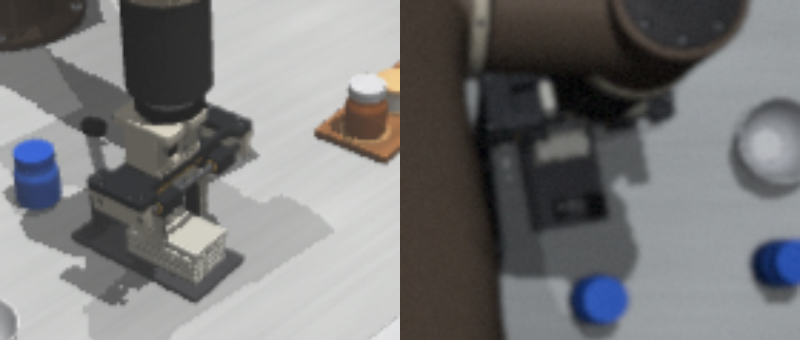

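arm_command:
  motion:
    - {"offset": [0,0,0.001],"twist": 0,"gripper": 1}
    - {"offset": [0,0,0.002],"twist": 0,"gripper": 1}
    - {"offset": [0,0,0.002],"twist": 0,"gripper": 1}
    - {"offset": [0,0,0.002],"twist": 0,"gripper": 1}
    - {"offset": [0,0,0.002],"twist": 0,"gripper": 0}
    - {"offset": [0,0,0.002],"twist": 0,"gripper": -0.6}
    - {"offset": [0,0,0.002],"twist": 0,"gripper": -0.6}
    - {"offset": [0,0,0.002],"twist": 0,"gripper": -0.6}
    - {"offset": [0,0,0.002],"twist": 0,"gripper": -0.6}
    - {"offset": [0,0,-0.01],"twist": 0,"gripper": -0.6}
    - {"offset": [0,0,-0.04],"twist": 0,"gripper": -0.6}
    - {"offset": [0,0,-0.09],"twist": 0,"gripper": -0.6}
    - {"offset": [0,0,-0.14],"twist": 0,"gripper": -0.6}
    - {"offset": [0,0,-0.19],"twist": 0,"gripper": -0.6}
    - {"offset": [0,0,-0.19],"twist": 0,"gripper": -0.6}
    - {"offset": [0,0,-0.19],"twist": 0,"gripper": -0.6}

```text
t: 24.85
tcp_pos: [0.6343, -0.2075, 0.2386]
orientation: [-0.079, 0.997, -0.0, 0.002]
force: [-1.0, 0.7, -0.4]
grip_width: 0.07
```

```bash
python3 - <<'E'
from h import *
c=cam("scene");im=c["bgr"]; cv2.imwrite("pics/d12.png",cv2.resize(im[160:265,180:320],None,fx=5.7,fy=5.7,interpolation=cv2.INTER_CUBIC))
t=cam("top")["bgr"];cv2.imwrite("pics/d12t.png",cv2.resize(t[110:230,260:400],None,fx=4,fy=4))
E
python3 plan.py .634 -.209 .2345 99.05 .442,-.2395,.2345,99.05 .442,-.2395,.125,99.05
```

```text
.442,-.2395,.2345,99.05 offset [0.194, 0.0, 0.0] twist -0.0
.442,-.2395,.125,99.05 offset [0.194, 0.0, 0.109] twist -0.0
```

View pics/d12.png

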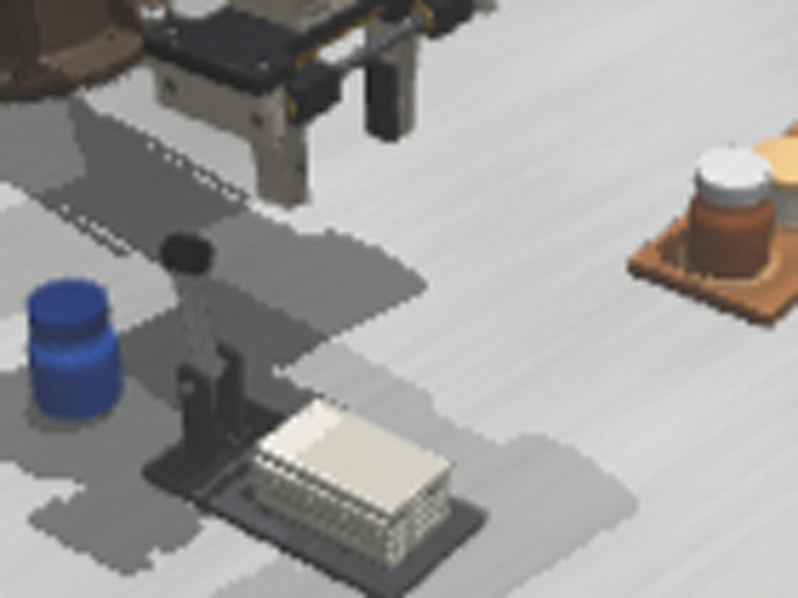

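View pics/d12t.png

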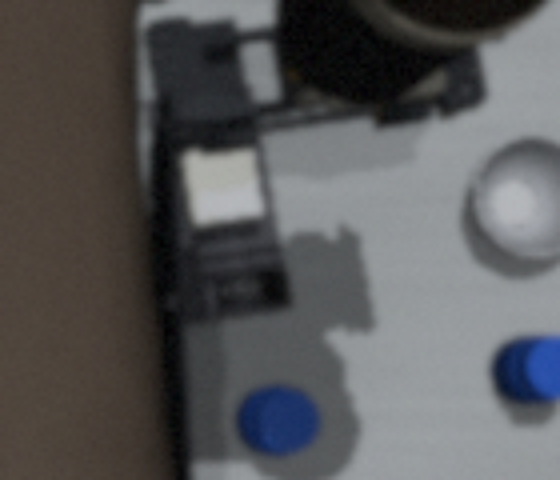

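The board lies flat and flush on the pile (top-right corner at (452,460) in the crop, up from (452,472)), and the hold-down arm is still raised. Next I move to its robot side with the fingers shut.

arm_command:
  motion:
    - {"offset": [0.045,0,0],"twist": 0,"gripper": 1}
    - {"offset": [0.09,0,0],"twist": 0,"gripper": 1}
    - {"offset": [0.135,0,0],"twist": 0,"gripper": 1}
    - {"offset": [0.175,0,0],"twist": 0,"gripper": 1}
    - {"offset": [0.194,0,0],"twist": 0,"gripper": 1}
    - {"offset": [0.194,0,0],"twist": 0,"gripper": 1}
    - {"offset": [0.194,0,0.03],"twist": 0,"gripper": 1}
    - {"offset": [0.194,0,0.07],"twist": 0,"gripper": 1}
    - {"offset": [0.194,0,0.1],"twist": 0,"gripper": 1}
    - {"offset": [0.194,0,0.109],"twist": 0,"gripper": 1}
    - {"offset": [0.194,0,0.109],"twist": 0,"gripper": 1}
    - {"offset": [0.194,0,0.109],"twist": 0,"gripper": 1}

```text
t: 26.15
tcp_pos: [0.4433, -0.2382, 0.1274]
orientation: [-0.079, 0.997, -0.0, 0.0]
force: [-0.4, -0.5, 0.3]
grip_width: -0.0
```

```bash
python3 - <<'E'
from h import *
c=cam("scene");im=c["bgr"]; cv2.imwrite("pics/d13.png",cv2.resize(im[160:265,160:300],None,fx=5.7,fy=5.7,interpolation=cv2.INTER_CUBIC))
E
```

```text
(no output)
```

View pics/d13.png

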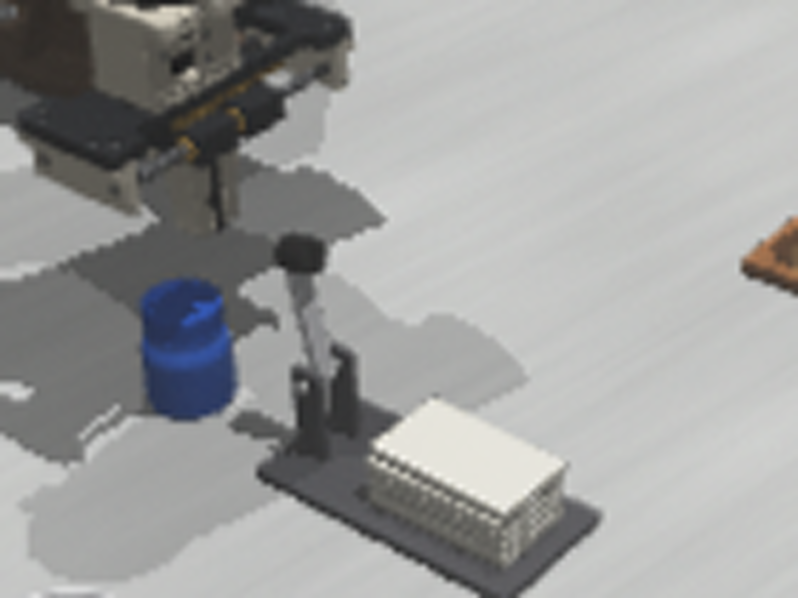

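The shut fingers are behind the arm, in line with it and above the blue jar. Pushing along the holder's +x.

arm_command:
  motion:
    - {"offset": [-0.02,0,0],"twist": 0,"gripper": 1}
    - {"offset": [-0.04,0,0],"twist": 0,"gripper": 1}
    - {"offset": [-0.052,0,0],"twist": 0,"gripper": 1}
    - {"offset": [-0.062,0,0],"twist": 0,"gripper": 1}
    - {"offset": [-0.072,0,0],"twist": 0,"gripper": 1}
    - {"offset": [-0.082,0,0],"twist": 0,"gripper": 1}
    - {"offset": [-0.092,0,0],"twist": 0,"gripper": 1}
    - {"offset": [-0.102,0,0],"twist": 0,"gripper": 1}
    - {"offset": [-0.112,0,0],"twist": 0,"gripper": 1}
    - {"offset": [-0.122,0,0],"twist": 0,"gripper": 1}
    - {"offset": [-0.13,0,0],"twist": 0,"gripper": 1}
    - {"offset": [-0.13,0,0],"twist": 0,"gripper": 1}

```text
t: 27.4
tcp_pos: [0.5718, -0.2173, 0.1264]
orientation: [-0.079, 0.997, -0.0, 0.0]
force: [-0.3, 0.1, -0.5]
grip_width: -0.0001
```

```bash
python3 - <<'E'
from h import *
c=cam("scene");im=c["bgr"]; cv2.imwrite("pics/d14.png",cv2.resize(im[160:265,160:300],None,fx=5.7,fy=5.7,interpolation=cv2.INTER_CUBIC))
E
```

```text
(no output)
```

View pics/d14.png

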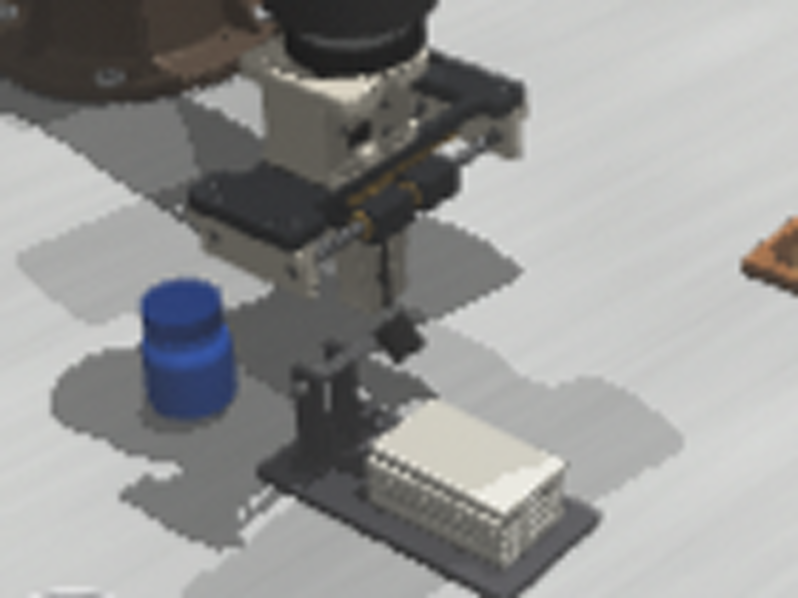

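The arm has tipped past the fingers and is falling, with its pad at (400,335) in the crop. I retreat back and up, then check.

arm_command:
  motion:
    - {"offset": [-0.12,0,-0.02],"twist": 0,"gripper": 1}
    - {"offset": [-0.1,0,-0.06],"twist": 0,"gripper": 1}
    - {"offset": [-0.06,0,-0.1],"twist": 0,"gripper": 1}
    - {"offset": [-0.02,0,-0.12],"twist": 0,"gripper": 1}
    - {"offset": [0.03,0,-0.12],"twist": 0,"gripper": 1}
    - {"offset": [0.03,0,-0.12],"twist": 0,"gripper": 1}
    - {"offset": [0.03,0,-0.12],"twist": 0,"gripper": 1}
    - {"offset": [0.03,0,-0.12],"twist": 0,"gripper": 1}
    - {"offset": [0.03,0,-0.12],"twist": 0,"gripper": 1}
    - {"offset": [0.03,0,-0.12],"twist": 0,"gripper": 1}

```text
t: 28.45
tcp_pos: [0.5415, -0.2221, 0.2458]
orientation: [-0.079, 0.997, 0.0, -0.001]
force: [-0.3, -0.9, 0.1]
grip_width: 0.0005
```

```bash
python3 - <<'E'
from h import *
c=cam("scene");im=c["bgr"]; a=cv2.resize(im[150:310,120:400],(800,457),interpolation=cv2.INTER_CUBIC);cv2.imwrite("pics/d15.png",a)
cv2.imwrite("pics/scene15.png",im)
t=cam("top");cv2.imwrite("pics/top15.png",t["bgr"]);cv2.imwrite("pics/d15t.png",cv2.resize(t["bgr"][115:275,80:440],(800,356),interpolation=cv2.INTER_CUBIC))
E
```

```text
(no output)
```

View pics/d15.png

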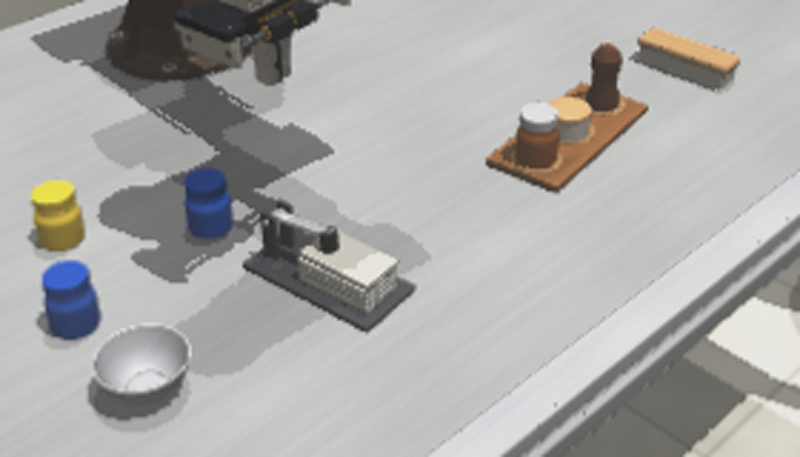

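View pics/d15t.png

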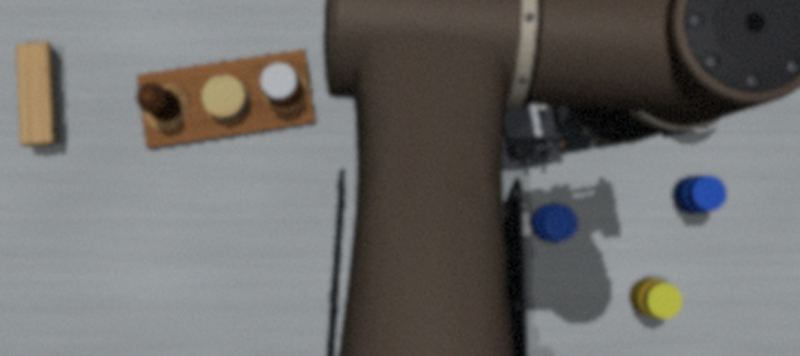

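The pad rests on the loose board and everything stands upright. I move the arm aside for an unobstructed check.

arm_command:
  motion:
    - {"offset": [0.349,-0.349,0],"twist": 0,"gripper": 1}
    - {"offset": [0.349,-0.349,0],"twist": 0,"gripper": 1}
    - {"offset": [0.349,-0.349,0],"twist": 0,"gripper": 1}
    - {"offset": [0.349,-0.349,0],"twist": 0,"gripper": 1}
    - {"offset": [0.349,-0.349,0],"twist": 0,"gripper": 1}
    - {"offset": [0.349,-0.349,0],"twist": 0,"gripper": 1}
    - {"offset": [0.349,-0.349,0],"twist": 0,"gripper": 1}
    - {"offset": [0.349,-0.349,0],"twist": 0,"gripper": 1}
    - {"offset": [0.349,-0.349,0],"twist": 0,"gripper": 1}
    - {"offset": [0.349,-0.349,0],"twist": 0,"gripper": 1}
    - {"offset": [0.349,-0.349,0],"twist": 0,"gripper": 1}
    - {"offset": [0.349,-0.349,0],"twist": 0,"gripper": 1}
    - {"offset": [0.349,-0.349,0],"twist": 0,"gripper": 1}
    - {"offset": [0.349,-0.349,0],"twist": 0,"gripper": 1}

```text
t: 29.95
tcp_pos: [0.252, -0.621, 0.2468]
orientation: [-0.08, 0.997, -0.0, 0.0]
force: [-0.6, -0.9, -0.4]
grip_width: 0.0005
```

```bash
python3 - <<'E'
from m import *
T=cam("top");S=cam("scene")
cv2.imwrite("pics/d16.png",np.vstack([cv2.resize(T["bgr"][115:235,80:440],(780,260),interpolation=cv2.INTER_CUBIC),cv2.resize(S["bgr"][150:265,120:400],(780,320),interpolation=cv2.INTER_CUBIC)]))
c0=np.array([.6095,.2197]);a=np.radians(8.7);px=np.array([np.cos(a),np.sin(a)]);py=np.array([-px[1],px[0]])
H,Sa,V=[cv2.cvtColor(T["bgr"],cv2.COLOR_BGR2HSV)[:,:,i].astype(int) for i in range(3)]
h,s,v=[cv2.cvtColor(S["bgr"],cv2.COLOR_BGR2HSV)[:,:,i].astype(int) for i in range(3)]
def fr(X): d=np.array(X)[:2]-c0; return np.round([d@px*1e3,d@py*1e3],1)
def w(n,m,cx,cy,r,z,ms,sx,sy,rs):
    b,c,st=blob(m,(cx-r,cy-r,cx+r,cy+r)); bs,cs,_=blob(ms,(sx-rs,sy-rs,sx+rs,sy+rs)); X,e=tri(T,c,S,cs)
    print(n,st[4],bs.sum(),c.round(1),cs.round(1),"plank frame mm",fr(onz(T,c,z)[0]),"tri",X.round(4),fr(X),round(e,4))
w("jar lid",(V>120)&(Sa<40),206,152,9,.084,(v>130)&(s<25),308,192,7)
w("pot lid",(V>104)&(Sa>60),181,158,11,.048,(s>60)&(v>205),320,187,8)
w("mill head",(V<75)&(Sa>60),151,160,7,.095,(v<120)&(s>50),332,170,6)
# bystanders vs start
T0=cv2.imread("pics/top0.png");
d=cv2.absdiff(T0,T["bgr"]).max(2)
print("bowl diff",d[140:180,372:412].max(),"brush diff",d[130:185,85:106].max())
# board on pile: left/right/top edges
b,c,st=blob((V>125)&(Sa<30),(290,128,335,180)); r=cv2.minAreaRect(ell(b)); q=onz(T,cv2.boxPoints(r),.048)[:,:2]; print("board",q.round(3).tolist(),q.mean(0),r)
E
```

```text
jar lid 165 104 [204.7 150.4] [307.2 188.8] plank frame mm [  0.7 -85.4] tri [0.6222 0.1342 0.0821] [ -0.4 -86.4] 0.0037
pot lid 298 82 [179.5 157.2] [319.2 187.4] plank frame mm [-1.  -0.9] tri [0.6095 0.2196 0.0448] [ 0.  -0.1] 0.001
mill head 180 73 [150.4 159.6] [332.  170.4] plank frame mm [-4.1 79. ] tri [0.5986 0.3039 0.0815] [ 2.  84.8] 0.008
bowl diff 8 brush diff 10
board [[0.678, -0.175], [0.685, -0.225], [0.592, -0.238], [0.585, -0.188]] [ 0.63503048 -0.20653955] ((314.1705017089844, 148.85838317871094), (29.27100944519043, 15.737918853759766), 81.25383758544922)
```

View pics/d16.png

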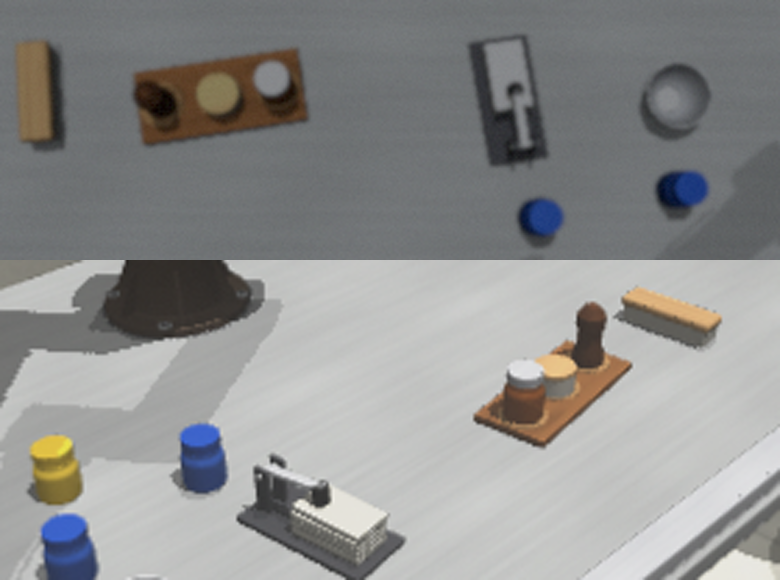

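Everything is in place except that my mill mask includes shadow. One quick projected check on the mill, using the saved picture.

```bash
python3 - <<'E'
from h import *
T=cam("top");S=cam("scene")
def circ(X,r,z): return [np.r_[X[0]+r*np.cos(t),X[1]+r*np.sin(t),z] for t in np.linspace(0,6.28,40)]
X=(.596,.307); out=[]
for c,(x0,y0) in((T,(130,140)),(S,(305,150))):
    b=cv2.resize(c["bgr"][y0:y0+45,x0:x0+45],(396,396),interpolation=cv2.INTER_CUBIC)
    for r,z,col in((.021,.081,(0,255,0)),(.023,.013,(0,0,255)),(.034,.012,(255,0,0))):
        p=(proj(c,circ(X,r,z))-[x0-.5,y0-.5])*8.8; cv2.polylines(b,[p.astype(int)],True,col,1)
    out.append(b)
cv2.imwrite("pics/d17.png",np.hstack(out))
E
```

```text
(no output)
```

View pics/d17.png

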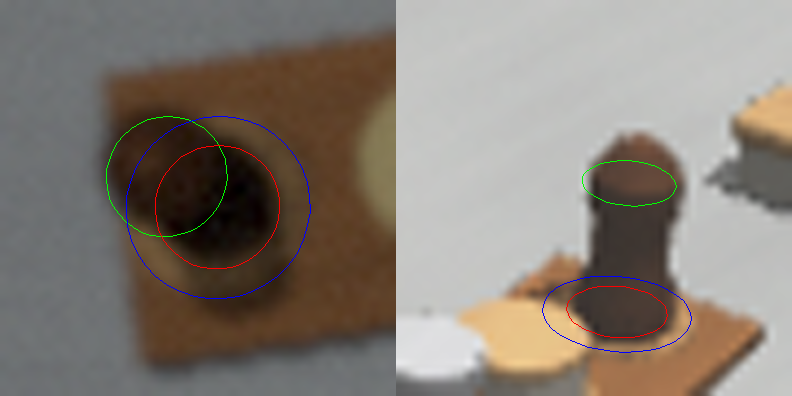

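The head and foot rings drawn at the far spot match the mill within about 3 mm in both views. Handing in.

```bash
python3 -c "
from rig import *
print(close_job())"
```

```text
the job is handed in; nothing more can be done
None
```

I set the counter up as asked and handed the job in at about 30 s; the hand-in returned no verdict. The jar, pot and mill stand on their spots, the board lies on the pile, and the hold-down arm rests on it. The gripper had released everything and was clear of the scene.

| Item | Last check |
|---|---|
| Jar | within about 3 mm of its spot |
| Pot | within about 1 mm of its spot |
| Mill | within about 3 mm of its spot, by projected head and foot rings |
| Loose board | flush on the pile, about 3 mm from its centre and square within about 1–2° |
| Hold-down arm | pad rests on the board in both views |
| Bowl and brush | unchanged in the top view |

- **Mill:** its colour-mask reading disagreed, giving 79 mm along the plank from the top view and 85 mm by triangulation, with an 8 mm gap between the rays. The mask had picked up shadow, so I relied on the ring projections and the release position instead.
- **Scene camera:** it showed a bias of roughly 1 pixel, or 3–4 mm, against the top view. I trusted the top view for positions.
- **Clamp angle and pad height:** I judged these by eye from the pictures and did not measure them.

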